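# Run one lime into the catch tray

### The job

With fingertips only, push the white plastic tray sideways along its channel, up against the end stop, so that it stands under the lane of the fruit run that holds the green lime. Then press down the blue paddle of the lever beside that lane so the gate at its other end lifts, keep it down until the lime has rolled into the tray, and let the lever come back up so that the gate shuts. Do not touch the fruit, do not lift or tip the tray, leave the tangerine's lever unpressed with the tangerine in its lane, and leave the other kitchen things where they stand.

Things in the scene. Friction and masses are not known exactly. Their poses are not given: they have to be found in the camera images.
- fruit_run: Light wooden two-lane fruit dispenser, fixed on a marble board (top 20 mm above table). Origin: mid-width on its underside (board level); x from the blue paddles (robot side) to the tray (far side), y left, z up; yaw up to 0.25 rad. Base 300 mm (x -164..136) by 220 mm, 8 mm thick. Pivot posts at x -70, y +-93, tops 110 mm up. Beside each lane, on its outer side, runs its rocking lever.
- outlet_left (a point): Middle of the left lane's open outlet, at floor level: x 30, y 50, z 56 mm in fruit_run's frame. The lane is 44 mm wide inside and slopes down at 0.14 rad towards +x from x = -75; its side walls stand about 17 mm above its floor; the highest wood (back wall) is 94 mm up.
- outlet_right (a point): The same for the right lane, y -50 mm.
- channel (a point): Middle of the tray channel's floor, x 77, y 0, z 8 mm in fruit_run's frame. The channel runs along y in front of the outlets, x 32 to 122.5 mm, between 10 mm high guide rails (tops 18 mm above the origin), with end stops (inner faces at y = +-96 mm, tops at 20 mm).
- tray: Loose empty white plastic tray, 85 x 85 x 40 mm high, walls 3 mm, about 0.1 kg; slides in the channel (about 1 N to push). Origin: centre of its underside; axes as fruit_run's. Starts near the middle (y within 15 mm of 0 in fruit_run's frame), under neither lane; against an end stop its centre is at y = +53.5 or -53.5 mm, under the left or right lane.
- lime: Green lime, a firm ball 38 mm across, about 40 g; origin at its centre. Starts behind the gate of one lane, left or right, at about x -6, z 80 mm in fruit_run's frame. When the gate lifts it rolls out by itself to +x and drops into the tray within about a second.
- tangerine: Orange tangerine, same size and weight, origin at its centre; rests behind the gate of the other lane.
- paddle_left (a point): Centre of the top face of the blue paddle (36 x 36 mm, 6 mm thick) of the left lane's lever; at rest at x -130, y 84, z 106 mm in fruit_run's frame, with only the base below it. It is pressed down about 25 mm against a spring, some 2 to 5 N.
- paddle_right (a point): The same for the right lane's lever, y -84 mm.
- lever_left (a joint): Angle of the left lever: 0 at rest (gate shut) to 0.45 rad (paddle fully down, 26 mm lower). Pivot 60 mm from the paddle centre and 85 mm from the white gate, which hangs across the left lane; the fruit passes from about 0.32 rad. A spring returns it to 0 when let go.
- lever_right (a joint): The same for the right lever and the right lane.
- ramekin: Bystander: white porcelain ramekin, 84 mm across, 48 mm high, origin under its centre.
- jar: Bystander: closed amber glass jar, 68 mm across, 100 mm high, origin under its centre.
- cutter: Bystander: steel ring pastry cutter, 70 mm across, 35 mm high, origin under its centre.
- whisk: Bystander: steel whisk lying on the board, 245 mm long, up to 45 mm high, origin about its middle, handle to its -x.
- spoon: Bystander: bamboo spoon, 250 mm long, lying on the table left of the board, origin at its middle underside.
- bowl: Bystander: blue bowl, 120 mm across, 50 mm high, on the table right of the board.
Things that resemble listed ones, but are neither listed nor needed, are in the scene too. Leave any purple look-alike of the tangerine alone.

How it is judged:
On the way, in this order (a step that is already met when the one before it is completed fails the run):
1. the tray stands under the lime's lane while the lime is still behind its gate (x of lime in the frame of fruit_run below 0.005 m and ((y of lime in the frame of fruit_run above 0 m and y of tray in the frame of fruit_run above 0.04 m) or (y of lime in the frame of fruit_run below 0 m and y of tray in the frame of fruit_run below -0.04 m))), for 0.2 s.
2. the lever beside the lime's lane is pressed down far enough to open its gate (((y of lime in the frame of fruit_run above 0 m and y of tray in the frame of fruit_run above 0.04 m and value of joint lever_left above 0.25 rad) or (y of lime in the frame of fruit_run below 0 m and y of tray in the frame of fruit_run below -0.04 m and value of joint lever_right above 0.25 rad))), for 0.1 s.
3. the lime lies in the tray (z of lime in the frame of tray below 0.032 m and horizontal distance between lime and tray below 0.035 m), for 0.2 s.
At the end, for the whole second after the job is handed in: The lime is at rest on the tray floor, within 35 mm of its centre; the tray is flat in its channel, at least 40 mm off the middle towards the lane the lime came from; both levers are back up (under 0.06 rad); the tangerine is still behind its gate (all of step 3 and linear speed of lime below 0.04 m/s and ((y of lime in the frame of fruit_run above 0 m and y of tray in the frame of fruit_run above 0.04 m and y of tangerine in the frame of fruit_run below 0 m) or (y of lime in the frame of fruit_run below 0 m and y of tray in the frame of fruit_run below -0.04 m and y of tangerine in the frame of fruit_run above 0 m)) and z of tray in the frame of fruit_run below 0.014 m and angle between tray's own z axis and vertical below 0.1 rad and linear speed of tray below 0.02 m/s and value of joint each of lever_left, lever_right below 0.06 rad and x of tangerine in the frame of fruit_run below 0.005 m and z of tangerine in the frame of fruit_run above 0.07 m); the robot touches nothing.
It fails at once if the robot touches a fruit (contact force between any of the fingers, the arm and lime above 0.5 N or contact force between any of the fingers, the arm and tangerine above 0.5 N).
It fails at once if the tray is lifted more than 10 mm or tipped (z of tray in the frame of fruit_run above 0.018 m or angle between tray's own z axis and vertical above 0.25 rad).
It fails at once if the tangerine leaves its lane (x of tangerine in the frame of fruit_run above 0.02 m).
It fails at once if the tangerine's lever is pressed ((y of tangerine in the frame of fruit_run above 0 m and value of joint lever_left above 0.2 rad) or (y of tangerine in the frame of fruit_run below 0 m and value of joint lever_right above 0.2 rad)).
It fails at once if another kitchen thing is moved more than 30 mm (distance of any of ramekin, jar, cutter, whisk, spoon, bowl from where it was at the start of the episode above 0.03 m).
It also fails if it takes over 45 s, if anything falls off the work surface, if the arm or the gripper's body presses on something with over 40 N, if the wrist force passes 120 N, or if a joint passes its speed limit or range.

### The arm

A 6-joint arm with a two-finger parallel gripper is mounted at the origin on the work surface. World frame = base frame: x ahead of the robot, y to its left, z up, the work surface at z = 0. Lengths are in m, angles in rad, forces in N, time in s.
With the tool pointing down it reaches from about 0.325 to 0.875 m from the base axis. Payload 4.4 kg.
Tool frame: the origin (TCP) lies at the very end of the fingers, on their centre line; the grasp point (between the pads) lies 19 mm behind it (r.grasp_offset is the distance from the TCP to the grasp point, in m); z points along the fingers, y is the direction in which the jaws open and shut (so a half turn about z gives the same grasp; the last joint's range is limited). The gripper opens to 85 mm and grips with 20 to 120 N. Pads are 22 mm wide; open, the fingers measure 114 mm over their backs; the gripper's body (76 mm by 85 mm) begins 54 mm behind the grasp point. The pads swing forward as they close: fully open they stand 13 mm farther back than shut.
Start: joints at [-1.427, 0.207, 1.542, -0, 1.393, -0.15], TCP at [0.167, -0.55, 0.231] pointing down, gripper open.
Joint ranges: [-2.73, 2.73], [-0.86, 2.22], [0.23, 2.46], [-1.11, 4.25], [0.08, 2.63], [-2.82, 2.82]. Speed limits (rad/s): [2.79, 2.79, 3.14, 3.14, 3.14, 3.14].

### API

Orientations are given as a 3x3 rotation matrix whose columns are the frame's x, y, z axes.
In Python, from workcell import r, optics, regions_of gives the robot as it stands.
- The arm moves only by the shell command python3 -m handwheel 'ROWS' [FORCE]. ROWS is JSON, a list of rows, each an object of numbers: "x", "y", "z": the shift along the tool's x, y, z in m; "spin": the turn about the tool's z in degrees; "claw": the finger opening in m, from 0 to 0.0854. A call has 1 to 12 rows; each row shifts and turns the commanded pose from where the row before left it, along the tool's axes as they then stand; what a row does not reach is not made up. A row lasts 1/10 s, in which the tool goes at most 50 mm and 8.59 degrees, less where a joint would pass 70% of its speed; a pose out of reach is approached as far as the arm can. A call with a gripper value outside its range is refused whole. The fingers move at their own pace and stop on an object; FORCE is the grip in N (left out, the last holds). Time passes only in rows, so rows that do not move let the fingers close. It gives the time, the measured TCP pose, the force and the opening at its end, in the units of the state.
- r.get_obs(): the state, without advancing time (a new reading comes with each control period).
- optics.snapshot(name): name is "scene" or "top"; returns a dict with "frame" (384x512x3 uint8, red, green, blue), "z_map" (384x512 float32, m along the optical axis (not along the pixel's ray), 0 where there is no reading), "fx", "fy", "cx", "cy" (pixels), "extrinsics" (4x4, takes a point from camera to world coordinates). Camera axes: x right, y up, looking along -z (the intrinsics and any distortion apply to the point x, -y, -z); pixel columns grow to the right and rows downward; lengths in m; the calibration is good to about 2 mm. A picture is of the moment at which its call begins.
- r.close_job(): hands the job in, once; it reports no verdict.
Trained networks look in the newest picture that a camera, given by its name, has taken for a name from the list of things; names that differ only in an ending like _2 or _b are one class to them, and where a whole thing is asked for, a point or a joint stands for the part that bears it (a point fixed in the world has none). Each returns a list of dicts, best first, with "confidence" (0 to 1); they miss things now and then, are a little off and sometimes report something else, mostly with a low value. They report only what shows in the picture. A call takes as long as a camera call. They do not tell look-alikes from the thing itself.
- regions_of(camera, label): "pixels" (384x512 bool, what is visible of it) and "extent" ([left, top, right, bottom] in pixels, round what is visible of it).
The state is a dict: "t": time; "joints": joint angles; "joint_velocities": joint speeds; "tau": joint torques, N m; "tcp_pos": TCP position; "tool_rot": TCP orientation; "contact_force": force on the tool from outside, world axes, zero at the start; "moment": the same for the moment, N m; "grip_width": finger opening in m.
Only numpy, scipy, OpenCV 4.12 (cv2) and the standard library are available. Lean on these libraries where they do the work, as an engineer would, in place of code of your own. Each camera call takes 0.05 s, during which the arm holds its last target.

## Working session

There is one attempt and no reset: what is moved stays moved. The work goes in short steps, Python scripts to look and compute and a shell command to move; the robot and the scene stay as the last step left them, time stands still between calls to the robot, and variables do not carry over. Pictures are saved under pics/ and viewed, and the job is handed in when it is done.

```bash
ls; mkdir -p pics; cat > h.py <<'E'
import numpy as np,cv2
from workcell import r,optics,regions_of
def snap(n,f=None):
    s=optics.snapshot(n)
    if f: cv2.imwrite('pics/'+f,s['frame'][:,:,::-1])
    return s
def world(s,us,vs,z=None):
    us=np.asarray(us,float);vs=np.asarray(vs,float)
    if z is None: z=s['z_map'][vs.astype(int),us.astype(int)]
    p=np.stack([(us-s['cx'])/s['fx']*z,-(vs-s['cy'])/s['fy']*z,-z,np.ones_like(z)])
    return (s['extrinsics']@p)[:3].T
def pix(s,p):
    c=np.linalg.inv(s['extrinsics'])@np.r_[p,1]
    return s['cx']+s['fx']*c[0]/-c[2], s['cy']-s['fy']*c[1]/-c[2]
E
python3 - <<'E'
from h import *
for n in('scene','top'):
    s=snap(n,n+'0.png'); print(n,s['fx'],s['cx'],s['cy'],s['extrinsics'].round(3).tolist(),[k for k in s])
    for l in('fruit_run','tray','lime','tangerine','paddle_left','paddle_right','jar','ramekin','cutter','whisk'):
        for d in regions_of(n,l)[:3]:
            v,u=np.nonzero(d['pixels']&(s['z_map']>0))
            if len(u)==0: continue
            w=world(s,u,v)
            print(l,round(d['confidence'],2),d['extent'],np.median(w,0).round(3),'max',np.percentile(w,97,axis=0).round(3))
o=r.get_obs();print(o['t'],o['tool_rot'].round(3) if hasattr(o['tool_rot'],'round') else o['tool_rot'])
E
```

```text
pics
scene 469.43760669245194 257.01571865032565 184.75874911339818 [[-0.252, -0.519, 0.817, 1.811], [0.968, -0.124, 0.22, 0.33], [-0.013, 0.846, 0.534, 0.966], [0.0, 0.0, 0.0, 1.0]] ['frame', 'z_map', 'fx', 'fy', 'cx', 'cy', 'extrinsics']
fruit_run 0.68 [216.0, 171.7, 300.8, 257.2] [0.618 0.03  0.036] max [0.739 0.129 0.129]
tray 0.74 [244.2, 218.0, 273.6, 243.2] [0.663 0.025 0.048] max [0.726 0.07  0.069]
lime 0.39 [220.4, 174.1, 301.3, 256.7] [0.618 0.032 0.036] max [0.738 0.13  0.129]
lime 0.26 [236.8, 172.1, 254.1, 206.8] [ 0.618 -0.054  0.125] max [ 0.629 -0.01   0.133]
tangerine 0.75 [234.4, 173.9, 252.6, 212.2] [ 0.621 -0.043  0.124] max [ 0.629 -0.011  0.133]
tangerine 0.67 [122.4, 208.3, 134.7, 223.0] [ 0.669 -0.437  0.026] max [ 0.678 -0.422  0.039]
tangerine 0.61 [341.5, 176.5, 350.5, 189.5] [0.293 0.262 0.028] max [0.303 0.276 0.039]
paddle_left 0.53 [270.8, 179.9, 299.5, 211.5] [0.612 0.086 0.124] max [0.62  0.11  0.132]
paddle_right 0.86 [236.0, 175.2, 253.8, 209.5] [ 0.62  -0.049  0.124] max [ 0.629 -0.009  0.133]
jar 0.75 [179.7, 162.3, 194.5, 192.6] [ 0.471 -0.299  
[... 1237 characters left out ...]

paddle_left 0.51 [216.4, 121.2, 283.0, 213.7] [0.543 0.016 0.03 ] max [0.718 0.123 0.13 ]
paddle_right 0.74 [257.9, 145.0, 285.8, 196.1] [ 0.514 -0.064  0.126] max [ 0.623 -0.013  0.133]
jar 0.76 [338.8, 192.8, 364.7, 215.9] [ 0.439 -0.302  0.118] max [ 0.471 -0.279  0.124]
jar 0.18 [217.3, 148.8, 238.1, 202.0] [0.5   0.095 0.126] max [0.615 0.109 0.134]
ramekin 0.91 [338.4, 122.4, 363.6, 150.6] [ 0.696 -0.318  0.038] max [ 0.723 -0.278  0.07 ]
cutter 0.74 [339.4, 165.7, 362.5, 188.2] [ 0.556 -0.313  0.044] max [ 0.585 -0.28   0.058]
whisk 0.9 [156.2, 160.1, 165.9, 216.5] [0.495 0.315 0.039] max [0.583 0.324 0.05 ]
1.1 [[ 0.957  0.29  -0.   ]
 [ 0.29  -0.957 -0.   ]
 [-0.     0.    -1.   ]]
```

```bash
python3 - <<'E'
from h import *
a=cv2.imread('pics/top0.png')[105:225,190:310]; b=cv2.imread('pics/scene0.png')[160:270,200:320]
cv2.imwrite('pics/crop0.png',np.hstack([cv2.resize(a,(400,400),interpolation=3),cv2.resize(b,(400,400),interpolation=3)]))
E
```

```text
(no output)
```

View pics/top0.png

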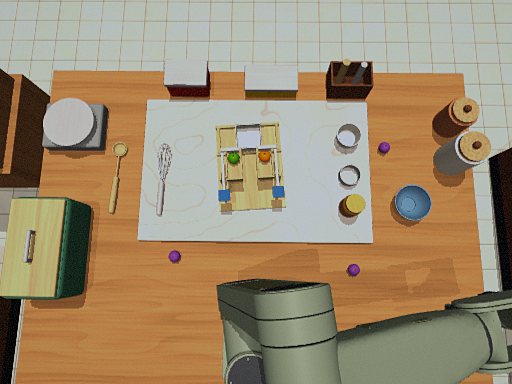

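View pics/crop0.png

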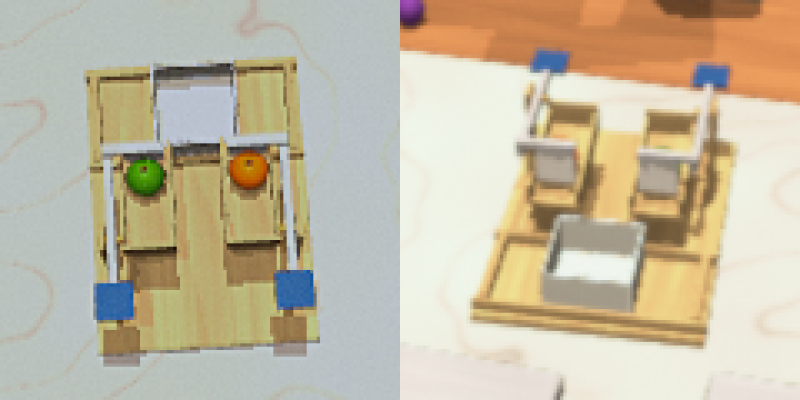

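View pics/scene0.png

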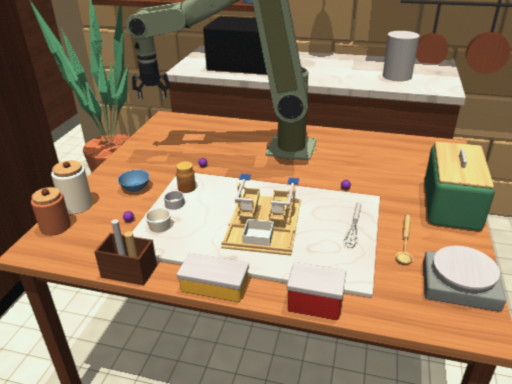

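The top view shows the green lime at about (233,158) in the left lane and the tangerine at (265,156) in the right lane. The purple balls at (175,256), (354,270) and (384,147) are decoys. The tray sits mid-channel at (248,138). Next I'll fit the frame of the run.

```bash
python3 - <<'E'
from h import *
P=[]
for n in('top','scene'):
    s=snap(n); f=s['frame'].astype(int); R,G,B=f[...,0],f[...,1],f[...,2]
    m=((B>R+60)&(B>G+30)).astype(np.uint8)
    k,lab,st,c=cv2.connectedComponentsWithStats(m)
    for i in range(1,k):
        if st[i,4]<15: continue
        v,u=np.nonzero(lab==i); w=world(s,u,v); 
        q=w[np.abs(w[:,2]-np.median(w[:,2]))<.006]
        print(n,c[i].round(1),st[i,4],q.mean(0).round(4), 'mid',((q.min(0)+q.max(0))/2).round(4))
    for nm,mm in (('lime',(G>R+25)&(G>B+30)),('tang',(R>G+60)&(G>B+40)&(R>200))):
        mm=mm.astype(np.uint8);k,lab,st,c=cv2.connectedComponentsWithStats(mm)
        for i in range(1,k):
            u0,v0=c[i]
            if st[i,4]<8 or not(200<u0<310 and 110<v0<270): continue
            v,u=np.nonzero(lab==i);w=world(s,u,v);print(nm,n,c[i].round(1),st[i,4],w.mean(0).round(4),w[:,2].max().round(3))
    # tray rim: near z 0.068, white
    for d in regions_of(n,'tray')[:2]:
        v,u=np.nonzero(d['pixels']&(s['z_map']>0));w=world(s,u,v)
        for lo,hi in((.063,.073),(.025,.037)):
            q=w[(w[:,2]>lo)&(w[:,2]<hi)]
            if len(q):print('tray',n,round(d['confidence'],2),d['extent'],lo,len(q),q.min(0).round(3),q.max(0).round(3),q.mean(0).round(3),cv2.minAreaRect(q[:,:2].astype(np.float32)))
E
```

```text
top [278.  191.4] 117 [ 0.4785 -0.0735  0.1261] mid [ 0.478  -0.0736  0.1266]
top [223.8 194.9] 123 [0.4655 0.0936 0.1264] mid [0.4655 0.0946 0.1265]
lime top [233.3 157.5] 91 [0.5889 0.0682 0.1142] 0.125
tray top 0.87 [232.7, 123.1, 262.1, 150.8] 0.063 87 [ 0.633 -0.019  0.063] [0.721 0.069 0.073] [0.68  0.029 0.068] ((0.6781247854232788, 0.024652965366840363), (0.08758963644504547, 0.08448494225740433), 4.7192487716674805)
tray top 0.87 [232.7, 123.1, 262.1, 150.8] 0.025 447 [ 0.634 -0.016  0.025] [0.735 0.075 0.037] [0.685 0.026 0.031] ((0.6858631372451782, 0.028964392840862274), (0.10247624665498734, 0.08660158514976501), 4.45723295211792)
tray top 0.44 [336.9, 122.6, 362.7, 151.4] 0.063 88 [ 0.645 -0.353  0.063] [ 0.724 -0.272  0.073] [ 0.683 -0.314  0.067] ((0.6844433546066284, -0.3113830089569092), (0.07846860587596893, 0.08047352731227875), 47.341922760009766)
tray top 0.44 [336.9, 122.6, 362.7, 151.4] 0.025 148 [ 0.655 -0.345  0.025] [ 0.72  -0.276  0.037] [ 0.692 -0.315  0.029] ((0.6884203553199768, -0.30960148572921753), (0.0602518692612648, 0.06752869486808777), 15.626096
[... 284 characters left out ...]
651 0.0028] 0.966
tray scene 0.61 [244.9, 215.2, 273.6, 246.7] 0.063 144 [ 0.635 -0.018  0.063] [0.729 0.071 0.073] [0.683 0.026 0.067] ((0.6821144819259644, 0.0264325849711895), (0.09292587637901306, 0.08567187190055847), 3.939512014389038)
tray scene 0.61 [244.9, 215.2, 273.6, 246.7] 0.025 217 [ 0.578 -0.032  0.026] [0.728 0.072 0.037] [0.654 0.022 0.032] ((0.655885636806488, 0.016505330801010132), (0.15432631969451904, 0.08633676171302795), 14.913721084594727)
tray scene 0.24 [236.8, 171.1, 251.7, 208.5] 0.063 3 [ 0.548 -0.077  0.065] [ 0.552 -0.071  0.068] [ 0.549 -0.075  0.067] ((0.5492104887962341, -0.07523065060377121), (0.0029340479522943497, 0.007003981154412031), 31.77983856201172)
```

Paddle spacing measures 167.8 mm (168 expected) and yaw is about 0.080, which matches the tray rectangle. That puts the frame origin at about (0.605, 0.021). The lime is in the left lane, so the tray goes left. I'll shut the claw, align the tool with the frame and traverse at height.

```bash
python3 -m handwheel '[{"spin":6.1,"claw":0},{"spin":6.1,"claw":0},{"x":0.035,"y":-0.029},{"x":0.035,"y":-0.029},{"x":0.035,"y":-0.029},{"x":0.035,"y":-0.029},{"x":0.035,"y":-0.029},{"x":0.035,"y":-0.029},{"x":0.035,"y":-0.029},{"x":0.035,"y":-0.029},{"x":0.035,"y":-0.029},{"x":0.035,"y":-0.029}]' 20
cat >> h.py <<'E'
yaw=.0805;O=np.array([.6048,.0213]);X=np.array([np.cos(yaw),np.sin(yaw)]);Y=np.array([-X[1],X[0]])
def fr(p): d=np.asarray(p)[...,:2]-O; return np.stack([d@X,d@Y],-1)
def st():
    o=r.get_obs();R=np.array(o['tool_rot']);print('t',round(o['t'],2),'frame xy',fr(np.array(o['tcp_pos'])).round(4),'z',round(o['tcp_pos'][2],4),'toolyaw',round(np.arctan2(R[1,0],R[0,0]),4),'F',np.round(o['contact_force'],2),'w',round(o['grip_width'],4))
E
python3 -c "from h import *;st()"
```

```text
t 1.3 frame xy [-0.4829 -0.5346] z 0.2313 toolyaw 0.2938 F [-0.35 -0.38  0.44] w 0.0854validation failed for argument at $[0]...
```

```bash
python3 -m handwheel '[{"x":0,"y":0,"z":0,"spin":6.1,"claw":0.0},{"x":0,"y":0,"z":0,"spin":6.1,"claw":0.0}]' 20; python3 -c "from h import *;st()"
```

```text
t: 1.5
tcp_pos: [0.1665, -0.5504, 0.2313]
tool_rot: [[0.997, 0.076, -0.0], [0.076, -0.997, 0.0], [-0.0, -0.0, -1.0]]
contact_force: [-0.2, -0.5, -0.1]
grip_width: 0.0589
t 1.5 frame xy [-0.4828 -0.5346] z 0.2313 toolyaw 0.0765 F [-0.2  -0.45 -0.06] w 0.0589
```

```bash
python3 -m handwheel '[{"x":0.035,"y":-0.029,"z":0,"spin":0,"claw":0},{"x":0.035,"y":-0.029,"z":0,"spin":0,"claw":0},{"x":0.035,"y":-0.029,"z":0,"spin":0,"claw":0},{"x":0.035,"y":-0.029,"z":0,"spin":0,"claw":0},{"x":0.035,"y":-0.029,"z":0,"spin":0,"claw":0},{"x":0.035,"y":-0.029,"z":0,"spin":0,"claw":0},{"x":0.035,"y":-0.029,"z":0,"spin":0,"claw":0},{"x":0.035,"y":-0.029,"z":0,"spin":0,"claw":0},{"x":0.035,"y":-0.029,"z":0,"spin":0,"claw":0},{"x":0.035,"y":-0.029,"z":0,"spin":0,"claw":0},{"x":0.035,"y":-0.029,"z":0,"spin":0,"claw":0},{"x":0.035,"y":-0.029,"z":0,"spin":0,"claw":0}]' >/dev/null; python3 -c "from h import *;st()"
```

```text
t 2.7 frame xy [-0.0616 -0.185 ] z 0.2315 toolyaw 0.081 F [ 0.24  0.4  -0.7 ] w 0.0001
```

Remaining to (0.087, -0.070): x +0.149, left 0.115.

```bash
python3 -m handwheel '[{"x":0.037,"y":-0.029,"z":0,"spin":0,"claw":0},{"x":0.037,"y":-0.029,"z":0,"spin":0,"claw":0},{"x":0.037,"y":-0.029,"z":0,"spin":0,"claw":0},{"x":0.037,"y":-0.028,"z":0,"spin":0,"claw":0},{"x":0,"y":0,"z":0,"spin":0,"claw":0}]' >/dev/null; python3 -c "
from h import *;st()
for n in('top','scene'):
    s=snap(n,n+'1.png')
a=cv2.imread('pics/top1.png')[85:225,180:320]; b=cv2.imread('pics/scene1.png')[130:270,190:330]
cv2.imwrite('pics/crop1.png',np.hstack([cv2.resize(a,(400,400),interpolation=3),cv2.resize(b,(400,400),interpolation=3)]))"
```

```text
t 3.2 frame xy [ 0.0882 -0.0667] z 0.2297 toolyaw 0.0867 F [-0.22 -0.34  0.11] w -0.0002
```

View pics/crop1.png

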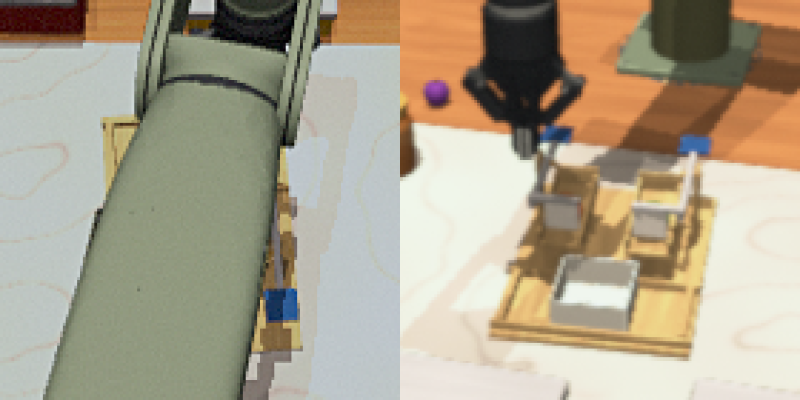

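The scene view shows the closed fingers above the right part of the channel, with the tray still mid-channel. I'll descend in two stages.

```bash
python3 -m handwheel '[{"x":0,"y":0.004,"z":0.03,"spin":0,"claw":0},{"x":0,"y":0,"z":0.03,"spin":0,"claw":0},{"x":0,"y":0,"z":0.03,"spin":0,"claw":0},{"x":0,"y":0,"z":0.03,"spin":0,"claw":0},{"x":0,"y":0,"z":0.02,"spin":0,"claw":0},{"x":0,"y":0,"z":0,"spin":0,"claw":0}]' >/dev/null; python3 -c "
from h import *;st()
s=snap('scene','scene2.png')
b=cv2.imread('pics/scene2.png')[130:270,190:330]
cv2.imwrite('pics/crop2.png',cv2.resize(b,(560,560),interpolation=3))"
```

```text
t 3.9 frame xy [ 0.0807 -0.0761] z 0.0871 toolyaw 0.0788 F [-1.15 -0.02 -0.19] w -0.0001
```

View pics/crop2.png

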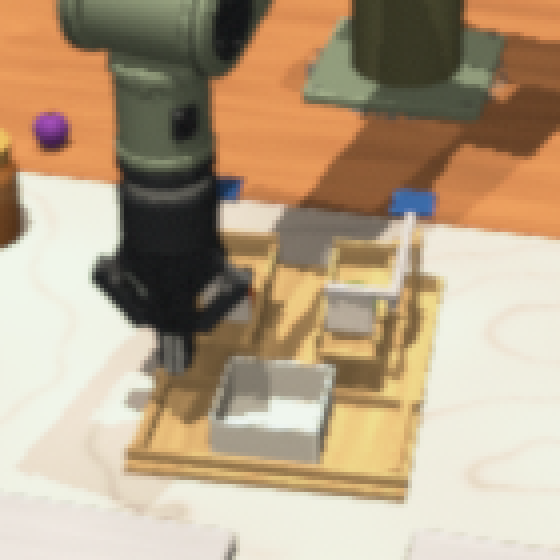

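The fingers are above the right bay, clear of the tray and the gate. I'll correct x a little and keep descending.

```bash
python3 -m handwheel '[{"x":0.007,"y":-0.004,"z":0,"spin":0,"claw":0},{"x":0,"y":0,"z":0,"spin":0,"claw":0},{"x":0,"y":0,"z":0,"spin":0,"claw":0}]' >/dev/null; python3 -c "from h import *;st()";  python3 -m handwheel '[{"x":0,"y":0,"z":0.015,"spin":0,"claw":0},{"x":0,"y":0,"z":0.015,"spin":0,"claw":0},{"x":0,"y":0,"z":0.01,"spin":0,"claw":0},{"x":0,"y":0,"z":0,"spin":0,"claw":0},{"x":0,"y":0,"z":0,"spin":0,"claw":0}]' >/dev/null; python3 -c "
from h import *;st()
s=snap('scene','scene3.png')
b=cv2.imread('pics/scene3.png')[130:270,190:330]
cv2.imwrite('pics/crop3.png',cv2.resize(b,(560,560),interpolation=3))"
```

```text
t 4.25 frame xy [ 0.0935 -0.0716] z 0.0936 toolyaw 0.0812 F [ 0.28  0.12 -0.05] w -0.0
t 4.75 frame xy [ 0.0913 -0.0712] z 0.05 toolyaw 0.0809 F [-0.69 -0.47 -0.47] w 0.0002
```

View pics/crop3.png

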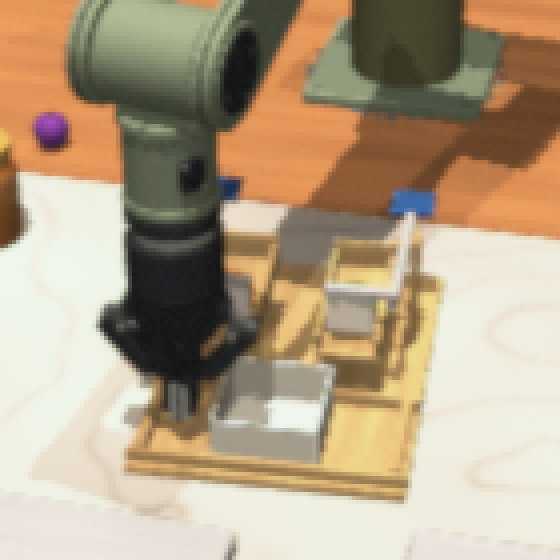

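The fingertips are below the tray rim, to its right and between the rails. Now a slow push left.

```bash
python3 -m handwheel '[{"x":0,"y":-0.005,"z":0,"spin":0,"claw":0},{"x":0,"y":-0.005,"z":0,"spin":0,"claw":0},{"x":0,"y":-0.005,"z":0,"spin":0,"claw":0},{"x":0,"y":-0.005,"z":0,"spin":0,"claw":0},{"x":0,"y":-0.005,"z":0,"spin":0,"claw":0},{"x":0,"y":-0.005,"z":0,"spin":0,"claw":0},{"x":0,"y":-0.005,"z":0,"spin":0,"claw":0},{"x":0,"y":-0.005,"z":0,"spin":0,"claw":0},{"x":0,"y":-0.005,"z":0,"spin":0,"claw":0},{"x":0,"y":-0.005,"z":0,"spin":0,"claw":0},{"x":0,"y":-0.005,"z":0,"spin":0,"claw":0}]' >/dev/null; python3 -c "
from h import *;st()
s=snap('scene','scene4.png')
b=cv2.imread('pics/scene4.png')[130:270,190:330]
cv2.imwrite('pics/crop4.png',cv2.resize(b,(560,560),interpolation=3))"
```

```text
t 5.9 frame xy [ 0.092 -0.016] z 0.0513 toolyaw 0.0809 F [ 1.26 -1.3   1.1 ] w -0.0
```

View pics/crop4.png

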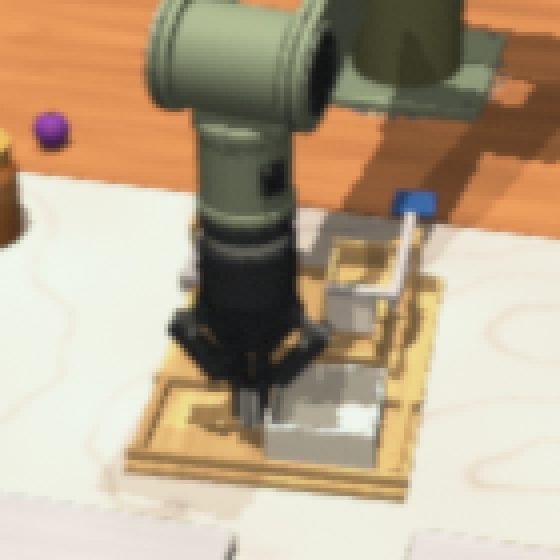

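The tray is sliding flat, with its left edge at about (380,440) and some gap left to the stop. I'll continue until the force rises.

```bash
python3 -m handwheel '[{"x":0,"y":-0.004,"z":0,"spin":0,"claw":0},{"x":0,"y":-0.004,"z":0,"spin":0,"claw":0},{"x":0,"y":-0.003,"z":0,"spin":0,"claw":0},{"x":0,"y":0,"z":0,"spin":0,"claw":0}]' >/dev/null; python3 -c "from h import *;st()"; python3 -m handwheel '[{"x":0,"y":-0.003,"z":0,"spin":0,"claw":0},{"x":0,"y":0,"z":0,"spin":0,"claw":0}]' >/dev/null; python3 -c "
from h import *;st()
s=snap('scene','scene5.png')
b=cv2.imread('pics/scene5.png')[130:270,190:330]
cv2.imwrite('pics/crop5.png',cv2.resize(b,(560,560),interpolation=3))"
```

```text
t 6.35 frame xy [ 0.0917 -0.0046] z 0.0511 toolyaw 0.0813 F [-0.04 -0.06 -0.09] w 0.0001
t 6.55 frame xy [ 0.0915 -0.0032] z 0.0512 toolyaw 0.0811 F [-0.59 -3.86  1.76] w 0.0005
```

View pics/crop5.png

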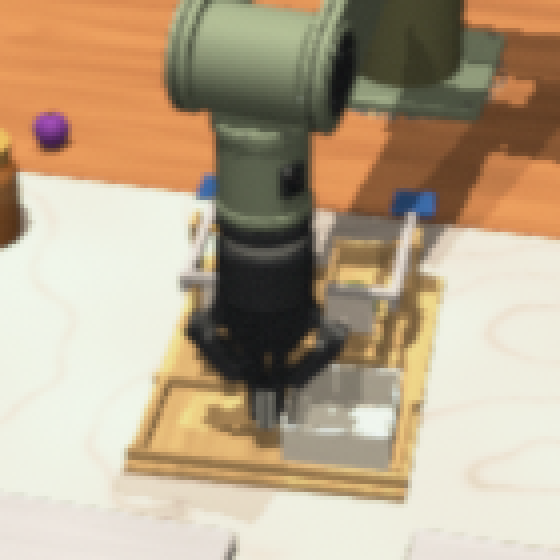

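The force rose to 3.9 N and the fingers stopped at y = -3 mm, as expected at the end stop. I'll back off, lift and check.

```bash
python3 -m handwheel '[{"x":0,"y":0.01,"z":0,"spin":0,"claw":0},{"x":0,"y":0.015,"z":0,"spin":0,"claw":0},{"x":0,"y":0,"z":-0.03,"spin":0,"claw":0},{"x":0,"y":0,"z":-0.04,"spin":0,"claw":0},{"x":0,"y":0,"z":-0.04,"spin":0,"claw":0},{"x":0,"y":0,"z":-0.04,"spin":0,"claw":0},{"x":0,"y":0,"z":0,"spin":0,"claw":0}]' >/dev/null; python3 -c "
from h import *;st()
s=snap('scene','scene6.png')
for d in regions_of('scene','tray')[:1]:
    v,u=np.nonzero(d['pixels']&(s['z_map']>0));w=world(s,u,v);q=w[(w[:,2]>.06)&(w[:,2]<.075)];f=fr(q);print(d['confidence'],len(q),f.min(0),f.max(0))
b=cv2.imread('pics/scene6.png')[130:270,190:330]
cv2.imwrite('pics/crop6.png',cv2.resize(b,(560,560),interpolation=3))"
```

```text
t 7.3 frame xy [ 0.0967 -0.0292] z 0.2106 toolyaw 0.0801 F [0.47 0.36 0.23] w 0.0001
0.76 163 [0.0297458 0.01074  ] [0.12103218 0.09681819]
```

View pics/crop6.png

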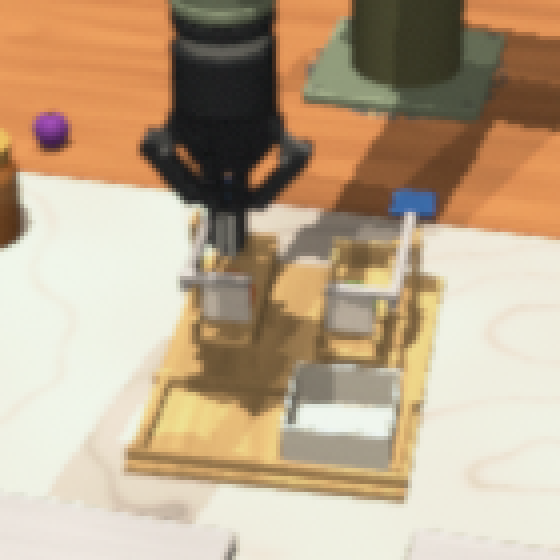

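The tray centre is at y of about 53.7 mm, against the left stop and flat. Next, move above the left paddle.

```bash
python3 -m handwheel '[{"x":-0.029,"y":-0.014,"z":0,"spin":0,"claw":0},{"x":-0.029,"y":-0.014,"z":0,"spin":0,"claw":0},{"x":-0.028,"y":-0.014,"z":0,"spin":0,"claw":0},{"x":-0.028,"y":-0.014,"z":0,"spin":0,"claw":0},{"x":-0.028,"y":-0.014,"z":0,"spin":0,"claw":0},{"x":-0.028,"y":-0.014,"z":0,"spin":0,"claw":0},{"x":-0.028,"y":-0.014,"z":0,"spin":0,"claw":0},{"x":-0.028,"y":-0.014,"z":0,"spin":0,"claw":0},{"x":0,"y":0,"z":0,"spin":0,"claw":0},{"x":0,"y":0,"z":0,"spin":0,"claw":0}]' >/dev/null; python3 -c "
from h import *;st()
s=snap('top','top7.png');s=snap('scene','scene7.png')
a=cv2.imread('pics/top7.png')[105:225,190:310]
b=cv2.imread('pics/scene7.png')[130:250,210:330]
cv2.imwrite('pics/crop7.png',np.hstack([cv2.resize(a,(400,400),interpolation=3),cv2.resize(b,(400,400),interpolation=3)]))"
```

```text
t 8.4 frame xy [-0.1352  0.0845] z 0.1998 toolyaw 0.0812 F [ 0.79  0.35 -0.16] w 0.0002
```

View pics/crop7.png

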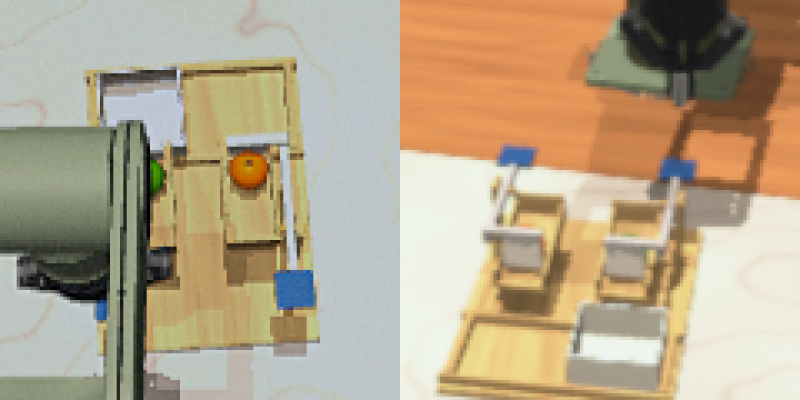

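The fingertips are above the left paddle, both levers are at rest, and the lime is still in its lane. I'll descend to just over the paddle.

```bash
python3 -m handwheel '[{"x":0.004,"y":0,"z":0.02,"spin":0,"claw":0},{"x":0,"y":0,"z":0.02,"spin":0,"claw":0},{"x":0,"y":0,"z":0.02,"spin":0,"claw":0},{"x":0,"y":0,"z":0,"spin":0,"claw":0},{"x":0,"y":0,"z":0,"spin":0,"claw":0}]' >/dev/null; python3 -c "
from h import *;st()
s=snap('scene','scene8.png')
b=cv2.imread('pics/scene8.png')[130:250,210:330]
cv2.imwrite('pics/crop8.png',cv2.resize(b,(560,560),interpolation=3))"
```

```text
t 9.0 frame xy [-0.1296  0.0841] z 0.141 toolyaw 0.0802 F [0.1  0.43 0.25] w 0.0001
```

View pics/crop8.png

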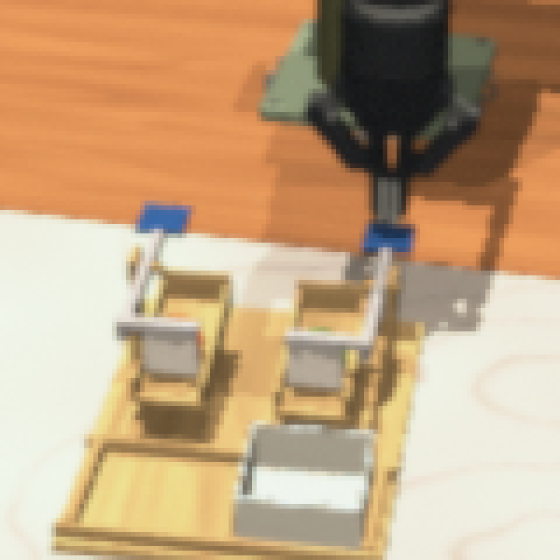

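```bash
python3 -m handwheel '[{"x":-0.003,"y":0,"z":0.012,"spin":0,"claw":0},{"x":0,"y":0,"z":0.012,"spin":0,"claw":0},{"x":0,"y":0,"z":0.012,"spin":0,"claw":0},{"x":0,"y":0,"z":0,"spin":0,"claw":0},{"x":0,"y":0,"z":0,"spin":0,"claw":0}]' >/dev/null; python3 -c "
from h import *;st()
s=snap('scene','scene9.png')
b=cv2.imread('pics/scene9.png')[130:250,210:330]
cv2.imwrite('pics/crop9.png',cv2.resize(b,(560,560),interpolation=3))"
```

```text
t 9.55 frame xy [-0.1334  0.0845] z 0.1052 toolyaw 0.0809 F [-0.78 -1.5   3.81] w 0.0002
```

View pics/crop9.png

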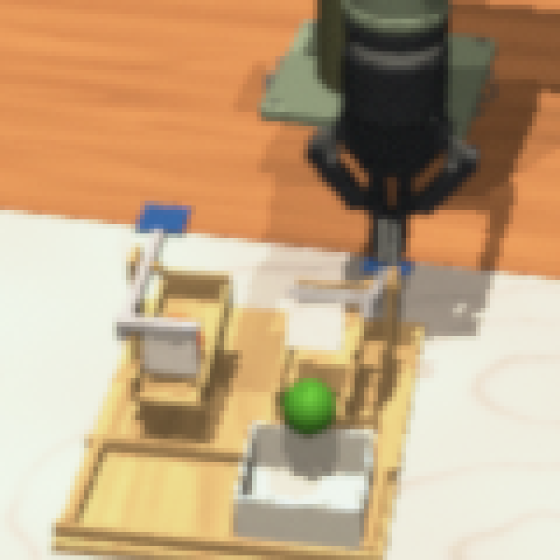

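The gate is up and the lime, at (308,405), is dropping toward the tray. I'll hold the lever down.

```bash
python3 -m handwheel '[{"x":0,"y":0,"z":0,"spin":0,"claw":0},{"x":0,"y":0,"z":0,"spin":0,"claw":0},{"x":0,"y":0,"z":0,"spin":0,"claw":0},{"x":0,"y":0,"z":0,"spin":0,"claw":0},{"x":0,"y":0,"z":0,"spin":0,"claw":0},{"x":0,"y":0,"z":0,"spin":0,"claw":0},{"x":0,"y":0,"z":0,"spin":0,"claw":0},{"x":0,"y":0,"z":0,"spin":0,"claw":0},{"x":0,"y":0,"z":0,"spin":0,"claw":0},{"x":0,"y":0,"z":0,"spin":0,"claw":0},{"x":0,"y":0,"z":0,"spin":0,"claw":0},{"x":0,"y":0,"z":0,"spin":0,"claw":0}]' >/dev/null; python3 -c "
from h import *;st()
s=snap('scene','scene10.png')
b=cv2.imread('pics/scene10.png')[130:250,210:330]
cv2.imwrite('pics/crop10.png',cv2.resize(b,(560,560),interpolation=3))"
```

```text
t 10.8 frame xy [-0.1333  0.0845] z 0.1052 toolyaw 0.0809 F [-3.02 -0.34  4.09] w -0.0003
```

View pics/crop10.png

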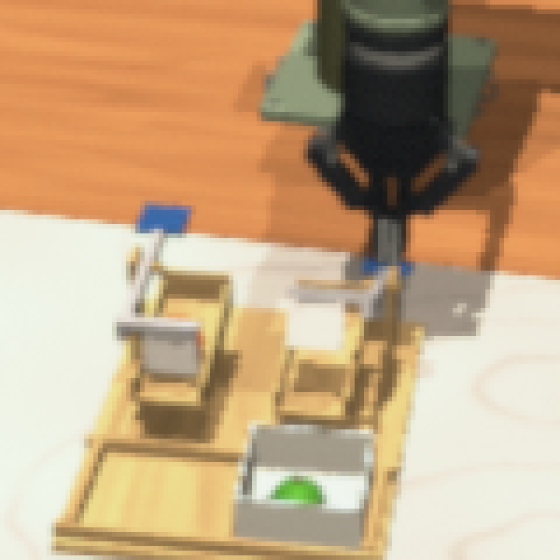

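The lime is in the tray at (300,490). I'll release gently, rise well clear and let everything settle.

```bash
python3 -m handwheel '[{"x":0,"y":0,"z":-0.008,"spin":0,"claw":0},{"x":0,"y":0,"z":-0.01,"spin":0,"claw":0},{"x":0,"y":0,"z":-0.02,"spin":0,"claw":0},{"x":0,"y":0,"z":-0.03,"spin":0,"claw":0},{"x":0,"y":0,"z":-0.03,"spin":0,"claw":0},{"x":-0.03,"y":0,"z":-0.02,"spin":0,"claw":0},{"x":0,"y":0,"z":0,"spin":0,"claw":0},{"x":0,"y":0,"z":0,"spin":0,"claw":0},{"x":0,"y":0,"z":0,"spin":0,"claw":0},{"x":0,"y":0,"z":0,"spin":0,"claw":0}]' >/dev/null; cat > chk.py <<'E'
from h import *;st()
for n in('scene','top'):
    s=snap(n,n+'11.png');f=s['frame'].astype(int);R,G,B=f[...,0],f[...,1],f[...,2]
    m=((G>R+25)&(G>B+60));m[:110]=0;m[270:]=0;m[:,:215]=0;m[:,310:]=0
    v,u=np.nonzero(m)
    if len(u): w=world(s,u,v);print(n,'lime',len(u),u.mean(),v.mean(),fr(w).mean(0),w[:,2].max())
    for d in regions_of(n,'tray')[:1]:
        v,u=np.nonzero(d['pixels']&(s['z_map']>0));w=world(s,u,v);q=w[(w[:,2]>.06)&(w[:,2]<.075)];g=fr(q);print(d['confidence'],len(q),g.min(0),g.max(0))
    m=((B>R+60)&(B>G+30)).astype(np.uint8);k,lab,stt,c=cv2.connectedComponentsWithStats(m)
    for i in range(1,k):
        if stt[i,4]<15: continue
        v,u=np.nonzero(lab==i);w=world(s,u,v);print(n,'blue',c[i].round(1),np.median(w,0).round(3))
a=cv2.imread('pics/top11.png')[105:225,190:310]
b=cv2.imread('pics/scene11.png')[130:250,210:330]
cv2.imwrite('pics/crop11.png',np.hstack([cv2.resize(a,(400,400),interpolation=3),cv2.resize(b,(400,400),interpolation=3)]))
E
python3 chk.py
```

```text
t 11.85 frame xy [-0.1632  0.0846] z 0.2223 toolyaw 0.0808 F [0.09 0.46 0.47] w 0.0
scene lime 39 273.6923076923077 235.05128205128204 [0.10141192 0.05187768] 0.06992034764373978
0.68 158 [0.02715518 0.01144231] [0.12389449 0.09697144]
scene blue [244.6 176.6] [ 0.486 -0.071  0.127]
scene blue [135.2 180.7] [ 0.435 -0.531  0.015]
scene blue [293.  180.5] [0.473 0.094 0.127]
top lime 77 232.53246753246754 132.25974025974025 [0.09060433 0.04822737] 0.07297690872732243
0.96 85 [0.02939742 0.00891425] [0.11495675 0.09428589]
top blue [278.  191.4] [ 0.479 -0.074  0.126]
```

View pics/crop11.png

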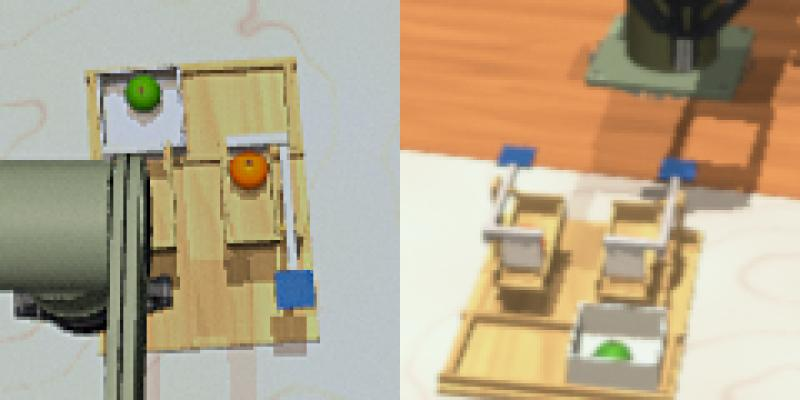

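Both paddles are back up at z of about 0.127 m, and the lime lies in the tray about 20 mm from its centre. I'll wait a second and check that it is at rest.

```bash
python3 -m handwheel '[{"x":0,"y":0,"z":0,"spin":0,"claw":0},{"x":0,"y":0,"z":0,"spin":0,"claw":0},{"x":0,"y":0,"z":0,"spin":0,"claw":0},{"x":0,"y":0,"z":0,"spin":0,"claw":0},{"x":0,"y":0,"z":0,"spin":0,"claw":0},{"x":0,"y":0,"z":0,"spin":0,"claw":0},{"x":0,"y":0,"z":0,"spin":0,"claw":0},{"x":0,"y":0,"z":0,"spin":0,"claw":0},{"x":0,"y":0,"z":0,"spin":0,"claw":0},{"x":0,"y":0,"z":0,"spin":0,"claw":0},{"x":0,"y":0,"z":0,"spin":0,"claw":0},{"x":0,"y":0,"z":0,"spin":0,"claw":0}]' >/dev/null;python3 chk.py|grep -E 't |lime'; python3 -m handwheel '[{"x":0,"y":0,"z":0,"spin":0,"claw":0},{"x":0,"y":0,"z":0,"spin":0,"claw":0},{"x":0,"y":0,"z":0,"spin":0,"claw":0},{"x":0,"y":0,"z":0,"spin":0,"claw":0},{"x":0,"y":0,"z":0,"spin":0,"claw":0}]' >/dev/null;python3 chk.py|grep -E 't |lime'
```

```text
t 13.25 frame xy [-0.1631  0.0846] z 0.2233 toolyaw 0.0808 F [-0.86 -0.13 -0.04] w 0.0002
scene lime 39 273.6923076923077 235.05128205128204 [0.1307442  0.05575278] 0.9659138752536698
top lime 78 232.51282051282053 132.32051282051282 [0.09012216 0.04826525] 0.07296597570132124
t 13.95 frame xy [-0.1631  0.0845] z 0.2233 toolyaw 0.0808 F [-0.61 -0.3  -0.1 ] w 0.0001
scene lime 40 273.8 235.05 [0.1012917  0.05220072] 0.07225079032176418
top lime 76 232.5921052631579 132.30263157894737 [0.0904573  0.04803936] 0.07255886432743064
```

The lime is still in both views; the one odd scene value came from a missing depth reading.

```bash
python3 -c "
from h import *
print(r.close_job())"
```

```text
the job is handed in; nothing more can be done
None
```

The lime is in the tray and the job is handed in. It ended at about 14 s of the 45 s allowed; the hand-in gives no verdict.

- **Tray:** I pushed it left with the closed fingertips until the force rose at the end stop (about 4 N). It sat flat, its centre at y ≈ +53 mm in the fruit run's frame.
- **Lever:** I pressed the left paddle and held it for more than a second, until the lime had rolled into the tray, then let it up.
- **Last checks:**
  - The lime was at rest in the tray, about 15–25 mm from its centre.
  - Both paddles were back at their rest height and the lime's gate was shut.
  - The tangerine was still in the right lane, and the arm was clear of everything.
- **Failed or disagreed:**
  - The first move call was refused because rows need all five numbers; nothing moved.
  - One scene-camera lime reading was thrown off by a missing depth pixel, but its pixel position and the next readings showed no motion.
  - The cameras disagree by about 10 mm on the lime's x position; either value is inside the 35 mm limit.
  - I did not re-measure the bystanders afterwards; the arm never came near them.

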